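# Clamp the long loaf for slicing

## Robot

A 6-joint arm with a two-finger parallel gripper is mounted at the origin on the work surface. World frame = base frame: x ahead of the robot, y to its left, z up, the work surface at z = 0. Lengths are in mm, angles in rad, forces in N, time in s.
With the tool pointing down it reaches from about 325 to 850 mm from the base axis. Payload 15.5 kg.
Tool frame: the origin (TCP) lies midway between the tips of the shut fingers; the grasp point (between the pads) lies 19 mm behind it (arm.grasp_offset is the distance from the TCP to the grasp point, in mm); z points along the fingers, y is the line along which they close (so a half turn about z gives the same grasp; the last joint's range is limited). The gripper opens to 91 mm and grips with 3 to 60 N. Pads are 32 mm wide; open, the fingers measure 118 mm over their backs; the gripper's body (76 mm by 178 mm) begins 60 mm behind the grasp point.
Start: joints at [1.188, 0.494, 1.345, -0, 1.302, -0.096], TCP at [177.397, 599.297, 213.915] pointing down, gripper open.
Joint ranges: [-2.91, 2.91], [-0.82, 2.16], [0.22, 2.67], [-1.22, 4.37], [0.12, 2.79], [-3.08, 3.08]. Speed limits (rad/s): [1.89, 1.89, 2.57, 3.01, 3.01, 3.01].

## Interface

Orientations are given as a unit quaternion [x, y, z, w].
In Python, from station import arm gives the robot as it stands.
- The arm moves only by the tool drive_tool, never from a script. Its argument "commands" is a list of rows, each an object of numbers: "dx", "dy", "dz": the shift along the world's x, y, z in cm; "ax", "ay", "az": the turn, a rotation vector about the world's x, y, z in degrees; "gripper": the closure, from 0 (fully open) to 1 (shut). A call has 1 to 5 rows; each row is the pose to reach, as a shift and turn from the pose commanded when the call began; what a row does not reach only later rows make up. A row lasts 1/8 s, in which the tool goes at most 62.5 mm and 10.7 degrees, less where a joint would pass 70% of its speed; a pose out of reach is approached as far as the arm can. A call with a gripper value outside its range is refused whole. The fingers move at their own pace and stop on an object; "force" is the grip in N (left out, the last holds). Time passes only in rows, so rows that repeat a pose let the fingers close. It gives the time, the measured TCP pose, the force, the opening and the grip force at its end, in the units of the state.
- arm.get_state(): the state, without advancing time (a new reading comes with each control period).
- arm.capture(name): name is "scene" or "top"; returns a dict with "frame" (480x640x3 uint8, red, green, blue), "mtx" (3x3 intrinsics, pixels), "xyz" and "attitude" of the camera in the world. Camera axes: x right, y down, z forward; pixel columns grow to the right and rows downward; lengths in mm; the calibration is good to about 2 mm. A picture is of the moment at which its call begins. There is no depth.
- arm.job_done(): hands the job in; it is judged then, once.
The state is a dict: "clock": time; "qpos": joint angles; "dq": joint speeds; "effort": joint torques, N m; "ee_pos": TCP position; "tool_rot": TCP orientation; "contact_force": force on the tool from outside, world axes, zero at the start; "torque": the same for the moment, N m; "finger_gap": opening from 0.0 (shut) to 1.0 (fully open); "finger_force": force on a finger pad.
Only numpy, scipy, OpenCV 4.12 (cv2) and the standard library are available. Lean on these libraries where they do the work, as an engineer would, in place of code of your own. Each camera call takes 0.05 s, during which the arm holds its last target. There are 200 camera calls.

## Task

Take the one long loaf that lies on the bare table in a row with two round rolls (not those on the tray) and lay it flat on the wooden clamp board, lengthways between the carriage and the end plate; set it down, do not drop it. Then slide the carriage by its black grip until the loaf is home against the end plate and the carriage's sprung pad is pressed in about halfway, without ever squeezing the loaf hard, and let go. Leave everything else where it is.

Things in the scene. Friction and masses are not known exactly. Their poses are not given: they have to be found in the camera images.
- loaf: The long loaf: brown crust, pale slashes on top, 160 mm long, round section 60 mm across with a flat sole, blunt ends (flat discs 36 mm across), 0.15 to 0.27 kg, firm. Origin at the middle of the sole, z up, y along its length (ends alike). It lies in one of three places in a row beyond the board, two round rolls in the others. Grasp across its width at mid height (30 mm).
- board: Wooden clamp board, fixed: 100 mm (x) by 480 mm (y). Origin at the centre of its underside, on the table; y along its length. The bed is its top, 18 mm up; a loaf lying on it has its origin there. Lips 6 mm high along both long edges leave a channel 78 mm wide (x -39 to 39 mm). The carriage stands at the -y end, the end plate at the +y end.
- carriage: Steel carriage that slides towards the board's +y. Origin on the bed under the middle of its grip, axes parallel to the board's. It starts at board y -190 to -150 mm; the track runs from -190 to 0. Base 74 mm wide, 12 mm high, from 45 mm behind to 35 mm ahead of the origin. It stays where left: friction 9 N, plus 5 N per m/s, opposes it.
- carriage_grip (a point): Middle of the top of the carriage's grip, 80 mm above the bed. The grip is an upright black bar, 44 mm across the track (x) and 16 mm along it (y), to be pinched from above along y. Ahead of it stand only the sprung pad and its block, up to 40 mm above the bed.
- pad_free (a point): Point fixed to the carriage, 60 mm ahead (+y) of its origin and 23 mm above the bed: the centre of the face of the wooden sprung pad (50 mm wide, 6 to 40 mm above the bed) while nothing presses it. Pressed, the pad gives up to 20 mm towards the carriage at 0.4 N per mm (4 N halfway, 8 N at its end) and springs back; how far it is pressed in is not reported.
- end_post: Wooden post, 100 by 16 mm, 50 mm high, fixed at board y 225 mm; origin on the bed. On its -y side a screw carries a rigid steel end plate (60 mm wide, 3 to 43 mm above the bed), its face set anywhere from 35 to 75 mm before the post's origin (board y 150 to 190 mm). That setting is not reported: see it, or feel it through the loaf, which slides on the bed with 0.7 to 2 N of friction.
- roll_a: Round roll, 80 mm diameter, 50 mm high, origin at the centre of its underside; to be left alone.
- roll_b: Second round roll of the same size; to be left alone.
- jar: Glass jar, 70 mm diameter, 110 mm high, origin at the centre of its underside; to be left alone.
- bowl: White bowl, 130 mm diameter, 55 mm high, origin at the centre of its underside; to be left alone.
- brush: Pastry brush lying on the table; to be left alone.
- boule: Big round loaf, 200 mm diameter, 105 mm high, origin at the centre of its underside; to be left alone.
Not all that is in view belongs to the job. What is shaped like the loaf but blue or red is not meant.

How it is judged:
By the outcome, as a careful person would: the job done as asked, in the order asked, and still so for the second after the job is handed in, with the robot touching nothing.
It also fails if it takes over 72 s, if anything falls off the work surface, if the arm or the gripper's body presses on something with over 40 N, if the wrist force passes 120 N, or if a joint passes its speed limit or range.

## Working session

There is one attempt and no reset: what is moved stays moved. The work goes in short steps, Python scripts to look and compute and a tool call to move; the robot and the scene stay as the last step left them, time stands still between calls to the robot, and variables do not carry over. Pictures are saved under pics/ and viewed, at most 10 in all, crops included, and the job is handed in when it is done.

Besides the shell and the picture viewer there is one more tool, called in YAML: its name, and indented under it one key for each argument. drive_tool: Moves the arm, as the interface text tells. Its arguments: {"type":"object","properties":{"commands":{"type":"array"},"force":{"type":"number"}},"required":["commands"]}

```bash
mkdir -p pics; ls; cat > h.py <<'E'
import numpy as np,cv2
from station import arm
from scipy.spatial.transform import Rotation as R
def cap(n,f=None):
    c=arm.capture(n)
    if f: cv2.imwrite('pics/'+f,c['frame'][:,:,::-1])
    return c
def rot(c):
    a=np.array(c['attitude'],float)
    return a if a.shape==(3,3) else R.from_quat(a).as_matrix()
def ray(c,uv):
    d=rot(c)@np.linalg.inv(c['mtx'])@np.array([uv[0],uv[1],1.]);return np.array(c['xyz'],float),d/np.linalg.norm(d)
def onz(c,uv,z):
    o,d=ray(c,uv);return o+d*(z-o[2])/d[2]
def proj(c,p):
    q=c['mtx']@(rot(c).T@(np.array(p,float)-c['xyz']));return q[:2]/q[2]
def tri(c1,u1,c2,u2):
    o1,d1=ray(c1,u1);o2,d2=ray(c2,u2)
    s=np.linalg.lstsq(np.c_[d1,-d2],o2-o1,rcond=None)[0]
    a=o1+s[0]*d1;b=o2+s[1]*d2;return (a+b)/2,np.linalg.norm(a-b)
E
python3 - <<'E'
from h import *
import pickle
d={}
for n in('scene','top'):
    c=cap(n,n+'0.png');print(n,c['xyz'],c['attitude'],c['mtx']);d[n]=c
pickle.dump(d,open('c0.pkl','wb'))
print(arm.get_state())
E
```

```text
pics
scene [1506.70310459 -665.52043932 1305.46687911] [ 0.79919767  0.47120465 -0.18133404 -0.32613989] [[618.88724964   0.         326.1427765 ]
 [  0.         618.88724964 238.46877276]
 [  0.           0.           1.        ]]
top [ 276.20395608  -67.23208752 1741.65513478] [ 0.71510139 -0.69604322  0.04746898 -0.04359509] [[609.52347499   0.         323.62587559]
 [  0.         609.52347499 233.83126179]
 [  0.           0.           1.        ]]
{'clock': 0.1, 'qpos': array([ 1.18745760e+00,  4.94114735e-01,  1.34606014e+00,  8.88899845e-06,
        1.30248882e+00, -9.55285759e-02]), 'dq': array([ 0.00055476, -0.00194078, -0.00226977, -0.00072892,  0.00039647,
        0.00075948]), 'effort': array([ 1.92110099e-03, -8.80244279e+01, -3.82544267e+01,  7.09207775e-02,
        4.81881970e-02, -3.75972866e-05]), 'ee_pos': array([177.29398775, 598.9782098 , 213.40487204]), 'tool_rot': array([ 1.43410055e-01,  9.89663210e-01, -5.19225676e-04, -1.31162238e-04]), 'contact_force': array([-0.02466315,  0.49857594, -0.22939462]), 'torque': array([-0.03595904,  0.03896561,  0.01159795]), 'finger_force': 0.0, 'finger_gap': 1.000183201219467}
```

View pics/scene0.png

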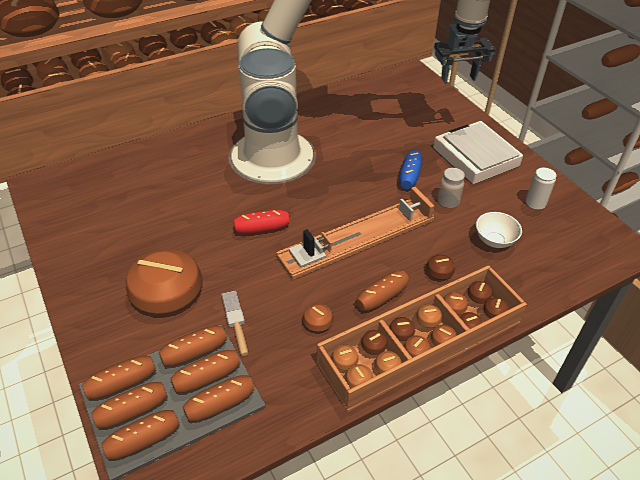

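View pics/top0.png

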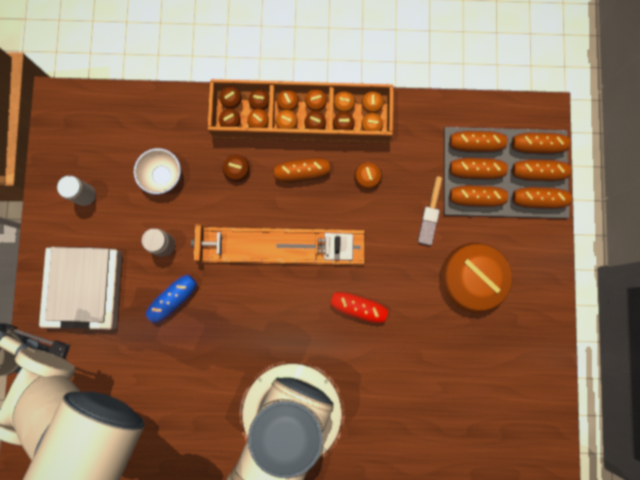

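Scene view: the brown loaf is at (383,290), between rolls at (318,317) and (441,266). The board runs from (290,262) to (425,205), with the black grip at (309,241). In the top view the loaf is at (302,170), the rolls at (236,168) and (368,175), the grip at about (338,245), and the end plate at about (219,243).

Loaf-shaped candidates (top view): brown at (302,170), red at (360,307), blue at (171,299), and six on the tray around (510,170). Only (302,170) is brown, on bare table and in line with two rolls. I'll confirm it in enlarged crops.

```bash
python3 - <<'E'
from h import *
t=cv2.imread('pics/top0.png')[145:275,185:385];cv2.imwrite('pics/tc.png',cv2.resize(t,(800,520),interpolation=cv2.INTER_CUBIC))
t=cv2.imread('pics/scene0.png')[180:320,270:456];cv2.imwrite('pics/sc.png',cv2.resize(t,(744,560),interpolation=cv2.INTER_CUBIC))
E
```

```text
(no output)
```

View pics/tc.png

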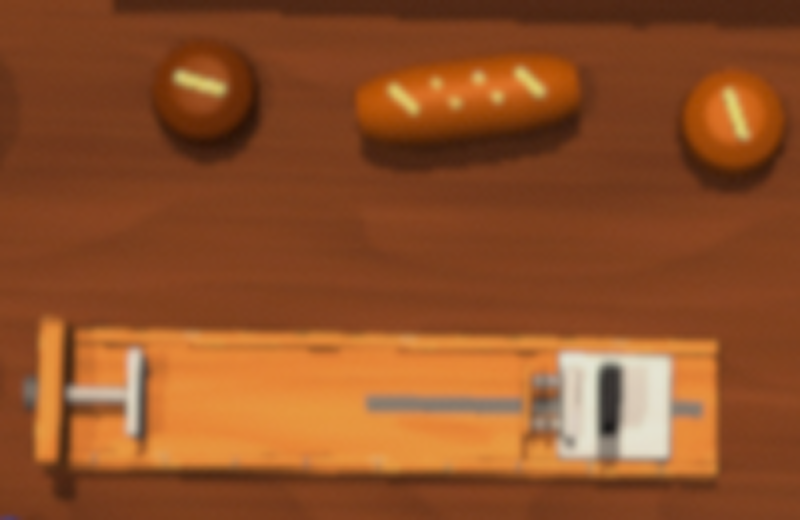

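View pics/sc.png

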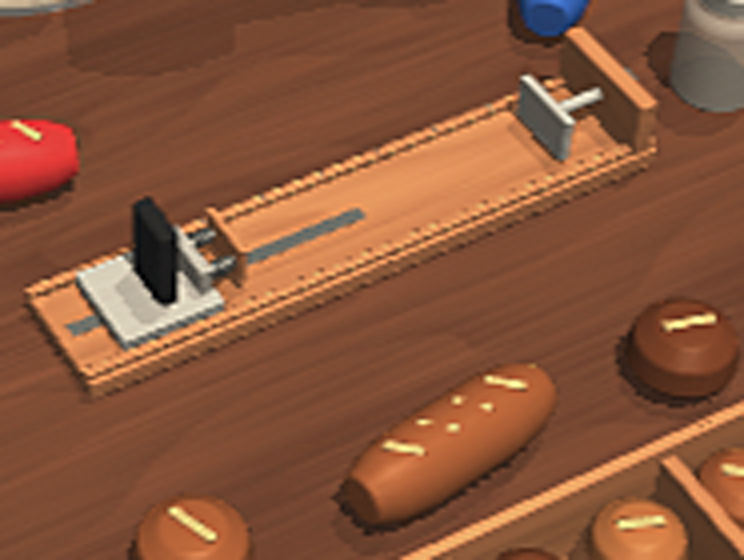

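The crops confirm it: a brown loaf with two slashes and dots, on bare table between the two rolls. The wide gap to the end plate and the carriage at the other end both match the text. Next I'll measure in both views.

```bash
python3 - <<'E'
from h import *
import pickle
np.set_printoptions(precision=1,suppress=True)
d=pickle.load(open('c0.pkl','rb'));T,S=d['top'],d['scene']
t=lambda x,y:(x/4+185-.375,y/4+145-.375)
s=lambda x,y:(x/4+270-.375,y/4+180-.375)
P={'slashL':((404,99),(506,382)),'slashR':((531,82),(404,448)),
'postTopFar-x(back)':((47,461),(573,31)),'postTop+x':((53,319),(655,103)),
'plate top -x':((130,436),(521,78)),'plate top +x':((138,349),(571,126)),
'board near c-':((717,474),(30,293)),'board c+':((717,342),(95,385)),
'padtop-x':((523,457),(209,210)),'padtop+x':((527,355),(243,250))}
for k,(a,b) in P.items(): print(k,*tri(T,t(*a),S,s(*b)))
# loaf mask
def seg(c,box):
    im=c['frame'];h=cv2.cvtColor(im,cv2.COLOR_RGB2HSV);m=((h[...,2]>120)).astype('uint8')
    k=np.zeros_like(m);x0,y0,x1,y1=box;k[y0:y1,x0:x1]=m[y0:y1,x0:x1]
    k=cv2.morphologyEx(k,cv2.MORPH_OPEN,np.ones((3,3)))
    cs=cv2.findContours(k,cv2.RETR_EXTERNAL,cv2.CHAIN_APPROX_NONE)[0];return max(cs,key=cv2.contourArea)
c=seg(T,(268,152,338,188));r=cv2.minAreaRect(c);print(r)
q=np.array([onz(T,p[0],30)[:2] for p in c],np.float32);r=cv2.minAreaRect(q);print('loaf z30',r)
b=cv2.boxPoints(r);print(b)
# grip black: top image and scene
for n,c,box in(('T',T,(325,228,350,262)),('S',S,(300,225,318,260))):
    h=cv2.cvtColor(c['frame'],cv2.COLOR_RGB2HSV);x0,y0,x1,y1=box
    m=(h[y0:y1,x0:x1,2]<60).astype('uint8');cs=cv2.findContours(m,0,1)[0];k=max(cs,key=cv2.contourArea)
    print(n,cv2.minAreaRect(k)[0]+np.array([x0,y0]),cv2.minAreaRect(k)[1:],cv2.boundingRect(k))
for x,y in((610,358),(610,375),(610,440)): print(onz(T,t(x,y),98))
for x,y in((140,203),(157,197),(178,238),(165,243)): print('S',onz(S,s(x,y),98))
for n,x,y,z in(('bed back+',0,0,0),): pass
for p in((717,474),(717,342),(66,330),(66,470)): print('board z24',onz(T,t(*p),24))
E
```

```text
slashL [676.4  39.4  53.4] 1.435230657171662
slashR [691.3 -50.   53. ] 1.3977002954702205
postTopFar-x(back) [412.5 276.8  59.1] 1.6101650762791695
postTop+x [511.7 278.1  65. ] 4.784634479120466
plate top -x [431.2 220.   50.8] 2.442809540890145
plate top +x [493.2 219.2  53.1] 2.3367323067322037
board near c- [ 420.1 -189.    13.7] 3.0041404236085096
board c+ [ 515.3 -187.    11. ] 3.9222166117716686
padtop-x [427.1 -50.   36.1] 5.4626833297865405
padtop+x [494.1 -55.1  59.6] 4.012653210981739
((302.5, 169.5), (35.0, 69.0), 90.0)
loaf z30 ((682.7938232421875, -8.014396667480469), (102.66535186767578, 198.73501586914062), 1.6316771507263184)
[[ 628.7   89.9]
 [ 634.3 -108.8]
 [ 736.9 -105.9]
 [ 731.3   92.8]]
T [337. 245.] ((2.0, 14.0), 0.0) (11, 10, 3, 15)
S [308.5 242.5] ((25.0, 11.0), 90.0) (3, 5, 12, 26)
[ 489.5 -110.1   98. ]
[ 477.9 -110.4   98. ]
[ 433.6 -111.5   98. ]
S [ 452.5 -115.9   98. ]
S [ 452.9 -102.9   98. ]
S [ 494.  -108.9   98. ]
S [ 493.9 -118.8   98. ]
board z24 [ 418.6 -189.6   24. ]
board z24 [ 512.7 -187.9   24. ]
board z24 [508.6 274.8  24. ]
board z24 [409.  269.6  24. ]
```

```bash
cat > seg.py <<'E'
from h import *
def seg(c,box,ch=0):
    x0,y0,x1,y1=box;im=cv2.resize(c['frame'][y0:y1,x0:x1,ch],None,fx=4,fy=4,interpolation=cv2.INTER_CUBIC)
    th,m=cv2.threshold(im,0,255,cv2.THRESH_BINARY+cv2.THRESH_OTSU)
    cs=cv2.findContours(m,cv2.RETR_EXTERNAL,cv2.CHAIN_APPROX_NONE)[0];k=max(cs,key=cv2.contourArea)
    return th,(k[:,0,:]+.5)/4-.5+[x0,y0]
E
python3 - <<'E'
from seg import *
import pickle
np.set_printoptions(precision=1,suppress=True)
d=pickle.load(open('c0.pkl','rb'));T,S=d['top'],d['scene']
th,k=seg(T,(268,152,338,190));print(th)
q=np.array([onz(T,p,30)[:2] for p in k],np.float32);print('loaf',cv2.minAreaRect(q))
th,k2=seg(S,(350,265,415,315));print(th,cv2.minAreaRect(k2.astype(np.float32)))
o=cv2.minAreaRect(k.astype(np.float32));print(o)
M=lambda k:(lambda m:(m['m10']/m['m00'],m['m01']/m['m00']))(cv2.moments(k.astype(np.float32)))
print('tri centroid',*tri(T,M(k),S,M(k2)), onz(T,M(k),30))
th,k=seg(T,(190,220,372,270))
q=np.array([onz(T,p,24)[:2] for p in k],np.float32);r=cv2.minAreaRect(q);print('board',th,r)
# lip edges fits
m=(q[:,1]>-170)&(q[:,1]<230)
for sgn in(1,-1):
    e=q[m&((q[:,0]-465)*sgn>35)];a=np.polyfit(e[:,1],e[:,0],1);a=np.polyfit(*[x[abs(np.polyval(a,e[:,1])-e[:,0])<2] for x in(e[:,1],e[:,0])],1);print('edge',sgn,a,np.polyval(a,50))
print('ends',q[:,1].min(),q[:,1].max())
# end plate & grip profiles along y (top) 
g=cv2.cvtColor(T['frame'],cv2.COLOR_RGB2GRAY)
print(T['frame'][238:246:3,200:226])if 0 else None
for row in(240,244,248): print(row,[tuple(map(int,T['frame'][row,c])) for c in range(214,224)])
for row in(236,240,244,248): print(row,[int(g[row,c]) for c in range(330,346)])
print([int(v) for v in g[228:266,337]])
E
```

```text
148.0
loaf ((690.1383666992188, -3.7767333984375), (41.78214645385742, 158.2357177734375), 8.47175407409668)
153.0 ((383.48272705078125, 287.5386962890625), (15.937384605407715, 53.351844787597656), 57.80426788330078)
((301.0396728515625, 166.89974975585938), (14.225421905517578, 55.11985778808594), 83.2901611328125)
tri centroid [687.4  -4.4  38. ] 1.3627425316796786 [689.7  -3.6  30. ]
board 174.0 ((463.820068359375, 39.982696533203125), (98.67947387695312, 456.4900817871094), 0.7188711762428284)
edge 1 [ -0.  512.2] 511.69417567742175
edge -1 [ -0.  416.4] 415.91048434233824
ends -188.76796 268.26175
240 [(225, 140, 69), (221, 139, 76), (214, 155, 116), (219, 193, 169), (210, 199, 181), (164, 158, 145), (113, 102, 90), (130, 84, 57), (184, 105, 50), (213, 119, 50)]
244 [(184, 166, 148), (184, 166, 149), (194, 180, 161), (214, 204, 185), (207, 199, 182), (155, 149, 136), (104, 91, 80), (129, 81, 52), (185, 105, 49), (211, 118, 51)]
248 [(171, 98, 44), (169, 107, 63), (181, 146, 120), (208, 192, 171), (204, 194, 175), (151, 143, 129), (101, 86, 75), (131, 80, 49), (184, 104, 48), (210, 116, 50)]
236 [220, 224, 225, 221, 197, 158, 127, 117, 122, 142, 175, 203, 216, 218, 217, 218]
240 [204, 219, 223, 207, 147, 80, 54, 54, 55, 78, 133, 182, 204, 208, 208, 209]
244 [205, 220, 223, 205, 144, 78, 54, 54, 53, 76, 131, 179, 201, 206, 206, 206]
248 [212, 220, 222, 203, 143, 78, 54, 50, 53, 92, 147, 186, 201, 204, 204, 208]
[95, 119, 149, 158, 162, 179, 191, 169, 117, 73, 56, 54, 54, 54, 53, 54, 54, 53, 53, 52, 50, 47, 40, 30, 37, 72, 108, 128, 133, 132, 124, 110, 103, 119, 135, 125, 93, 62]
```

```bash
python3 - <<'E'
from h import *
import pickle
d=pickle.load(open('c0.pkl','rb'));T,S=d['top'],d['scene']
print('crate corner',tri(T,(393,136),S,(318,348)), 'other',tri(T,(210,134),S,(492,268)))
print('loaf mid',onz(T,(302.1,169.4),30),'plate face z61',onz(T,(219.3,244),61),'grip',onz(T,(337,236),98))
E
```

```text
crate corner (array([ 781.34288662, -259.44963259,   62.03180497]), np.float64(8.16495696412919)) other (array([778.44364995, 266.60307444,  58.37647219]), np.float64(22.954804150225183))
loaf mid [682.84570489  -6.95912627  30.        ] plate face z61 [457.76478809 214.67540246  61.        ] grip [ 484.36921184 -109.9172728    98.        ]
```

drive_tool:
  commands:
    - {"dx": 4, "dy": -4.6, "az": -8}
    - {"dx": 8, "dy": -9.2, "az": -16}
    - {"dx": 12, "dy": -13.8, "az": -24}
    - {"dx": 16, "dy": -18.4, "az": -32}
    - {"dx": 20, "dy": -23, "az": -40}
  force: 20

```text
invalid input
```

drive_tool:
  commands:
    - {"dx": 4, "dy": -4.6, "dz": 0, "ax": 0, "ay": 0, "az": -8, "gripper": 0}
    - {"dx": 8, "dy": -9.2, "dz": 0, "ax": 0, "ay": 0, "az": -16, "gripper": 0}
    - {"dx": 12, "dy": -13.8, "dz": 0, "ax": 0, "ay": 0, "az": -24, "gripper": 0}
    - {"dx": 16, "dy": -18.4, "dz": 0, "ax": 0, "ay": 0, "az": -32, "gripper": 0}
    - {"dx": 20, "dy": -23, "dz": 0, "ax": 0, "ay": 0, "az": -40, "gripper": 0}
  force: 20

```text
clock: 0.72
ee_pos: [378.3, 367.7, 213.8]
tool_rot: [0.475, 0.88, -0.0, -0.0]
contact_force: [1.7, -0.2, -0.7]
finger_gap: 1.0
finger_force: 0.0
```

drive_tool:
  commands:
    - {"dx": 3.8, "dy": -4.7, "dz": 0, "ax": 0, "ay": 0, "az": -6, "gripper": 0}
    - {"dx": 7.6, "dy": -9.4, "dz": 0, "ax": 0, "ay": 0, "az": -12, "gripper": 0}
    - {"dx": 11.4, "dy": -14.1, "dz": 0, "ax": 0, "ay": 0, "az": -18, "gripper": 0}
    - {"dx": 15.2, "dy": -18.8, "dz": 0, "ax": 0, "ay": 0, "az": -24.5, "gripper": 0}
    - {"dx": 19, "dy": -23.5, "dz": 0, "ax": 0, "ay": 0, "az": -24.5, "gripper": 0}

```text
clock: 1.35
ee_pos: [568.3, 132.5, 213.8]
tool_rot: [0.65, 0.76, -0.0, -0.0]
contact_force: [0.6, 0.7, -0.2]
finger_gap: 1.003
finger_force: 0.0
```

drive_tool:
  commands:
    - {"dx": 4, "dy": -4.7, "dz": 0, "ax": 0, "ay": 0, "az": 0, "gripper": 0}
    - {"dx": 8, "dy": -9.4, "dz": -2, "ax": 0, "ay": 0, "az": 0, "gripper": 0}
    - {"dx": 11, "dy": -13, "dz": -6, "ax": 0, "ay": 0, "az": 0, "gripper": 0}
    - {"dx": 11.6, "dy": -13.9, "dz": -10, "ax": 0, "ay": 0, "az": 0, "gripper": 0}
    - {"dx": 11.6, "dy": -13.9, "dz": -12, "ax": 0, "ay": 0, "az": 0, "gripper": 0}

```text
clock: 1.98
ee_pos: [682.5, -5.9, 90.8]
tool_rot: [0.65, 0.76, -0.001, -0.001]
contact_force: [0.1, -0.7, -0.1]
finger_gap: 0.997
finger_force: 0.0
```

```bash
python3 - <<'E'
from h import *
c=cap('top');s=cap('scene');st=arm.get_state();print(st['ee_pos'],st['tool_rot'],st['qpos'])
a=cv2.resize(c['frame'][110:230,240:370],(433,400));b=cv2.resize(s['frame'][190:330,320:450],(371,400))
cv2.imwrite('pics/p1.png',np.hstack([a,b])[:,:,::-1])
E
```

```text
[681.70144727  -4.87259197  91.00750693] [ 0.64956892  0.76029868 -0.00140894 -0.00203544] [-9.47029882e-02  6.97393212e-01  1.31337609e+00  3.73588036e-05
  1.13577425e+00 -2.51475269e-01]
```

View pics/p1.png

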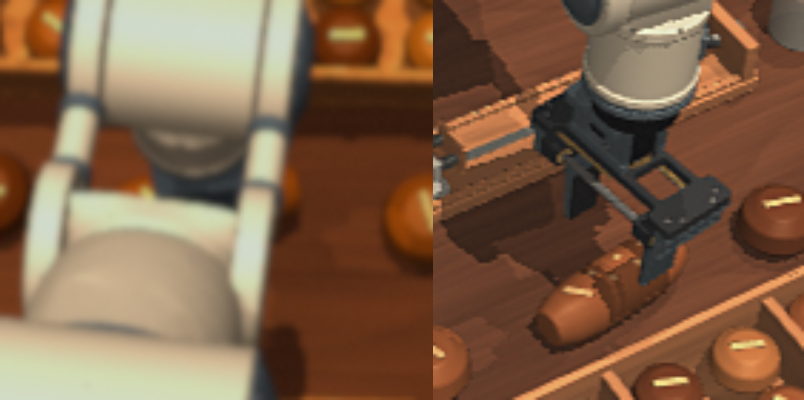

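The left half is the top view, where the arm hides the loaf. In the scene view on the right, the open fingers straddle the loaf near its middle, at about (610,270) in the crop. I'll descend, watching the force.

drive_tool:
  commands:
    - {"dx": 0.1, "dy": 0, "dz": -3, "ax": 0, "ay": 0, "az": 0, "gripper": 0}
    - {"dx": 0.1, "dy": 0, "dz": -5.5, "ax": 0, "ay": 0, "az": 0, "gripper": 0}
    - {"dx": 0.1, "dy": 0, "dz": -7, "ax": 0, "ay": 0, "az": 0, "gripper": 0}
    - {"dx": 0.1, "dy": 0, "dz": -8, "ax": 0, "ay": 0, "az": 0, "gripper": 0}
    - {"dx": 0.1, "dy": 0, "dz": -8, "ax": 0, "ay": 0, "az": 0, "gripper": 0}

```text
clock: 2.7
ee_pos: [684.4, -4.6, 14.0]
tool_rot: [0.649, 0.761, -0.0, -0.0]
contact_force: [0.2, -0.9, -0.2]
finger_gap: 1.0
finger_force: 0.0
```

drive_tool:
  commands:
    - {"dx": 0, "dy": 0, "dz": 0, "ax": 0, "ay": 0, "az": 0, "gripper": 1}
    - {"dx": 0, "dy": 0, "dz": 0, "ax": 0, "ay": 0, "az": 0, "gripper": 1}
    - {"dx": 0, "dy": 0, "dz": 0, "ax": 0, "ay": 0, "az": 0, "gripper": 1}
    - {"dx": 0, "dy": 0, "dz": 0, "ax": 0, "ay": 0, "az": 0, "gripper": 1}
    - {"dx": 0, "dy": 0, "dz": 0, "ax": 0, "ay": 0, "az": 0, "gripper": 1}
  force: 15

```text
clock: 3.32
ee_pos: [684.6, -4.7, 14.2]
tool_rot: [0.649, 0.76, 0.0, 0.0]
contact_force: [-0.2, 0.2, 5.2]
finger_gap: 0.654
finger_force: 15.0
```

The gap is 59.5 mm, which matches the loaf, but the grip is 3 mm above mid height. I'll re-grip a little lower.

drive_tool:
  commands:
    - {"dx": 0, "dy": 0, "dz": 0, "ax": 0, "ay": 0, "az": 0, "gripper": 0.2}
    - {"dx": 0, "dy": 0, "dz": -0.3, "ax": 0, "ay": 0, "az": 0, "gripper": 0.2}
    - {"dx": 0, "dy": 0, "dz": -0.3, "ax": 0, "ay": 0, "az": 0, "gripper": 0.2}
    - {"dx": 0, "dy": 0, "dz": -0.3, "ax": 0, "ay": 0, "az": 0, "gripper": 1}
    - {"dx": 0, "dy": 0, "dz": -0.3, "ax": 0, "ay": 0, "az": 0, "gripper": 1}

```text
clock: 3.95
ee_pos: [684.4, -4.7, 10.9]
tool_rot: [0.649, 0.76, -0.0, -0.0]
contact_force: [0.7, 0.2, -0.4]
finger_gap: 0.653
finger_force: 15.0
```

drive_tool:
  commands:
    - {"dx": 0, "dy": 0, "dz": 0, "ax": 0, "ay": 0, "az": 0, "gripper": 1}
    - {"dx": 0, "dy": 0, "dz": 0, "ax": 0, "ay": 0, "az": 0, "gripper": 1}
    - {"dx": 0, "dy": 0, "dz": 1, "ax": 0, "ay": 0, "az": 0, "gripper": 1}
    - {"dx": 0, "dy": 0, "dz": 3, "ax": 0, "ay": 0, "az": 0, "gripper": 1}
    - {"dx": 0, "dy": 0, "dz": 5, "ax": 0, "ay": 0, "az": 0, "gripper": 1}

```text
clock: 4.58
ee_pos: [684.7, -4.8, 62.9]
tool_rot: [0.649, 0.76, 0.0, 0.0]
contact_force: [0.4, 0.4, -2.9]
finger_gap: 0.656
finger_force: 15.0
```

drive_tool:
  commands:
    - {"dx": -1, "dy": 0.5, "dz": 2.5, "ax": 0, "ay": 0, "az": -1, "gripper": 1}
    - {"dx": -4, "dy": 2, "dz": 5, "ax": 0, "ay": 0, "az": -3, "gripper": 1}
    - {"dx": -8, "dy": 4, "dz": 6, "ax": 0, "ay": 0, "az": -5, "gripper": 1}
    - {"dx": -12, "dy": 6, "dz": 6, "ax": 0, "ay": 0, "az": -7, "gripper": 1}
    - {"dx": -16, "dy": 8, "dz": 6, "ax": 0, "ay": 0, "az": -8.4, "gripper": 1}

```text
clock: 5.2
ee_pos: [523.6, 75.9, 122.6]
tool_rot: [0.704, 0.71, 0.001, 0.001]
contact_force: [-0.3, 0.8, -2.4]
finger_gap: 0.657
finger_force: 15.0
```

drive_tool:
  commands:
    - {"dx": -3, "dy": 1.5, "dz": 0, "ax": 0, "ay": 0, "az": 0, "gripper": 1}
    - {"dx": -5, "dy": 2.5, "dz": 0, "ax": 0, "ay": 0, "az": 0, "gripper": 1}
    - {"dx": -6.1, "dy": 3, "dz": 0, "ax": 0, "ay": 0, "az": 0, "gripper": 1}
    - {"dx": -6.1, "dy": 3, "dz": -3, "ax": 0, "ay": 0, "az": 0, "gripper": 1}
    - {"dx": -6.1, "dy": 3, "dz": -5, "ax": 0, "ay": 0, "az": 0, "gripper": 1}

```text
clock: 5.82
ee_pos: [464.2, 105.3, 70.9]
tool_rot: [0.703, 0.711, 0.001, 0.001]
contact_force: [0.3, -0.6, -1.8]
finger_gap: 0.652
finger_force: 15.0
```

```bash
python3 - <<'E'
from h import *
c=cap('top');s=cap('scene');st=arm.get_state();print(st['ee_pos'],st['tool_rot'],st['contact_force'])
a=cv2.resize(c['frame'][195:285,180:380],(800,360),interpolation=cv2.INTER_CUBIC)[:,:400];b=cv2.resize(s['frame'][150:290,270:460],(543,400))
a=cv2.resize(c['frame'][200:280,185:265],(250,250))
cv2.imwrite('pics/p2.png',np.hstack([cv2.copyMakeBorder(a,0,150,0,0,0),b])[:,:,::-1])
E
```

```text
[463.14594325 105.06239594  70.06076332] [ 7.03396131e-01  7.10797561e-01 -6.68420208e-04 -5.12744797e-04] [ 0.50128491 -0.1995817  -1.3832869 ]
```

View pics/p2.png

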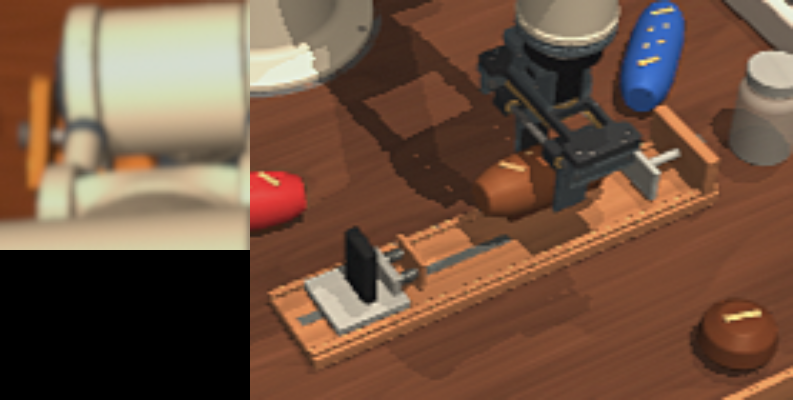

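The loaf hangs above the channel, aligned between the carriage at (350,290) and the end plate at (650,170). I'll lower it gently; contact is expected at a TCP z of about 29 mm.

drive_tool:
  commands:
    - {"dx": 0, "dy": 0, "dz": -1.5, "ax": 0, "ay": 0, "az": 0, "gripper": 1}
    - {"dx": 0, "dy": 0, "dz": -2.8, "ax": 0, "ay": 0, "az": 0, "gripper": 1}
    - {"dx": 0, "dy": 0, "dz": -3.5, "ax": 0, "ay": 0, "az": 0, "gripper": 1}
    - {"dx": 0, "dy": 0, "dz": -3.8, "ax": 0, "ay": 0, "az": 0, "gripper": 1}
    - {"dx": 0, "dy": 0, "dz": -3.8, "ax": 0, "ay": 0, "az": 0, "gripper": 1}

```text
clock: 6.55
ee_pos: [463.5, 105.3, 33.0]
tool_rot: [0.703, 0.711, -0.0, -0.0]
contact_force: [0.0, -0.1, -2.3]
finger_gap: 0.657
finger_force: 15.0
```

drive_tool:
  commands:
    - {"dx": 0, "dy": 0, "dz": -0.1, "ax": 0, "ay": 0, "az": 0, "gripper": 1}
    - {"dx": 0, "dy": 0, "dz": -0.2, "ax": 0, "ay": 0, "az": 0, "gripper": 1}
    - {"dx": 0, "dy": 0, "dz": -0.2, "ax": 0, "ay": 0, "az": 0, "gripper": 1}

```text
clock: 6.92
ee_pos: [463.4, 105.3, 31.0]
tool_rot: [0.703, 0.711, -0.0, 0.0]
contact_force: [-0.3, 0.4, -2.0]
finger_gap: 0.654
finger_force: 15.0
```

drive_tool:
  commands:
    - {"dx": 0, "dy": 0, "dz": -0.1, "ax": 0, "ay": 0, "az": 0, "gripper": 1}
    - {"dx": 0, "dy": 0, "dz": -0.15, "ax": 0, "ay": 0, "az": 0, "gripper": 1}
    - {"dx": 0, "dy": 0, "dz": -0.2, "ax": 0, "ay": 0, "az": 0, "gripper": 1}
    - {"dx": 0, "dy": 0, "dz": -0.2, "ax": 0, "ay": 0, "az": 0, "gripper": 1}

```text
clock: 7.42
ee_pos: [463.4, 105.3, 28.9]
tool_rot: [0.703, 0.711, -0.0, -0.0]
contact_force: [-0.6, 0.8, -1.9]
finger_gap: 0.652
finger_force: 15.0
```

drive_tool:
  commands:
    - {"dx": 0, "dy": 0, "dz": -0.05, "ax": 0, "ay": 0, "az": 0, "gripper": 1}
    - {"dx": 0, "dy": 0, "dz": -0.1, "ax": 0, "ay": 0, "az": 0, "gripper": 1}
    - {"dx": 0, "dy": 0, "dz": -0.1, "ax": 0, "ay": 0, "az": 0, "gripper": 1}

```text
clock: 7.8
ee_pos: [463.6, 105.3, 28.5]
tool_rot: [0.703, 0.711, 0.0, 0.0]
contact_force: [-2.8, -0.2, 13.9]
finger_gap: 0.653
finger_force: 15.0
```

Contact reached, so I'll release and rise.

drive_tool:
  commands:
    - {"dx": 0, "dy": 0, "dz": 0.05, "ax": 0, "ay": 0, "az": 0, "gripper": 0.15}
    - {"dx": 0, "dy": 0, "dz": 0.1, "ax": 0, "ay": 0, "az": 0, "gripper": 0.15}
    - {"dx": 0, "dy": 0, "dz": 0.1, "ax": 0, "ay": 0, "az": 0, "gripper": 0.15}
    - {"dx": 0, "dy": 0, "dz": 2, "ax": 0, "ay": 0, "az": 0, "gripper": 0.15}
    - {"dx": 0, "dy": 0, "dz": 6, "ax": 0, "ay": 0, "az": 0, "gripper": 0.15}

```text
clock: 8.43
ee_pos: [462.4, 105.2, 87.5]
tool_rot: [0.703, 0.711, -0.001, -0.001]
contact_force: [1.1, 1.1, -0.2]
finger_gap: 0.848
finger_force: 0.0
```

drive_tool:
  commands:
    - {"dx": 0, "dy": 0, "dz": 5, "ax": 0, "ay": 0, "az": 0, "gripper": 0.15}
    - {"dx": 0, "dy": -3, "dz": 8, "ax": 0, "ay": 0, "az": 10, "gripper": 0.15}
    - {"dx": 0, "dy": -8, "dz": 8, "ax": 0, "ay": 0, "az": 20, "gripper": 0.15}
    - {"dx": 0, "dy": -13, "dz": 8, "ax": 0, "ay": 0, "az": 30, "gripper": 0.15}
    - {"dx": 0, "dy": -18, "dz": 8, "ax": 0, "ay": 0, "az": 40, "gripper": 0.15}

```text
clock: 9.05
ee_pos: [463.7, -67.9, 168.0]
tool_rot: [0.432, 0.902, 0.0, 0.0]
contact_force: [1.0, 1.2, 0.8]
finger_gap: 0.852
finger_force: 0.0
```

```bash
python3 - <<'E'
from h import *
c=cap('top');s=cap('scene');st=arm.get_state();print(st['ee_pos'],st['tool_rot'],st['qpos'])
b=cv2.resize(s['frame'][160:290,270:450],(554,400),interpolation=cv2.INTER_CUBIC)
a=cv2.resize(c['frame'][215:275,185:265],(246,185))
cv2.imwrite('pics/p3.png',np.hstack([cv2.copyMakeBorder(a,0,215,0,0,0),b])[:,:,::-1])
E
```

```text
[464.11067676 -70.26943915 167.95701789] [ 4.32782674e-01  9.01498095e-01 -3.24470793e-04  4.86880860e-04] [-2.76969973e-01  3.36259045e-01  1.77677013e+00 -9.40109177e-04
  1.02771423e+00 -9.52126211e-01]
```

View pics/p3.png

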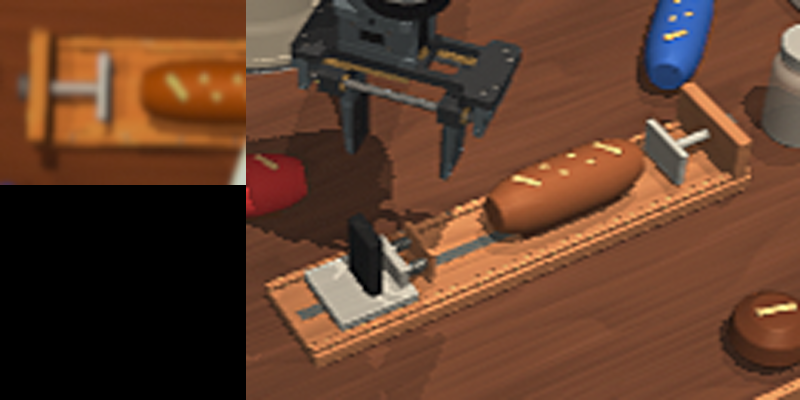

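The loaf lies flat, centred and lengthways in the channel, clear of the end plate and pad. Next I'll go to the carriage grip.

drive_tool:
  commands:
    - {"dx": 0.1, "dy": -2, "dz": 0, "ax": 0, "ay": 0, "az": 10, "gripper": 0.3}
    - {"dx": 0.1, "dy": -3.6, "dz": 0, "ax": 0, "ay": 0, "az": 20, "gripper": 0.3}
    - {"dx": 0.1, "dy": -3.6, "dz": 0, "ax": 0, "ay": 0, "az": 30, "gripper": 0.3}
    - {"dx": 0.1, "dy": -3.6, "dz": 0, "ax": 0, "ay": 0, "az": 40, "gripper": 0.3}
    - {"dx": 0.1, "dy": -3.6, "dz": 0, "ax": 0, "ay": 0, "az": 50, "gripper": 0.3}

```text
clock: 9.78
ee_pos: [464.7, -102.1, 167.8]
tool_rot: [0.011, 1.0, 0.0, -0.0]
contact_force: [-0.0, 0.2, -0.5]
finger_gap: 0.699
finger_force: 0.0
```

drive_tool:
  commands:
    - {"dx": 0, "dy": 0, "dz": -2, "ax": 0, "ay": 0, "az": 0, "gripper": 0.3}
    - {"dx": 0, "dy": 0, "dz": -5, "ax": 0, "ay": 0, "az": 0, "gripper": 0.3}
    - {"dx": 0, "dy": 0, "dz": -5.5, "ax": 0, "ay": 0, "az": 0, "gripper": 0.3}
    - {"dx": 0, "dy": 0, "dz": -5.5, "ax": 0, "ay": 0, "az": 0, "gripper": 0.3}

```text
clock: 10.28
ee_pos: [464.9, -102.4, 113.2]
tool_rot: [0.014, 1.0, 0.0, -0.0]
contact_force: [0.0, -0.5, 0.2]
finger_gap: 0.7
finger_force: 0.0
```

```bash
python3 - <<'E'
from h import *
s=cap('scene');st=arm.get_state();print(st['ee_pos'],st['tool_rot'],st['qpos'],st['contact_force'])
cv2.imwrite('pics/p4.png',cv2.resize(s['frame'][140:290,260:450],(760,600),interpolation=cv2.INTER_CUBIC)[:,:,::-1])
E
```

```text
[ 465.25183661 -102.54151575  113.59394957] [ 1.34671137e-02  9.99909268e-01 -9.01255294e-05  2.89482256e-04] [-3.42372953e-01  4.27874667e-01  1.82273725e+00  2.11252494e-05
  8.90374584e-01 -1.88624752e+00] [-0.56545986  0.86197133 -0.25297   ]
```

View pics/p4.png

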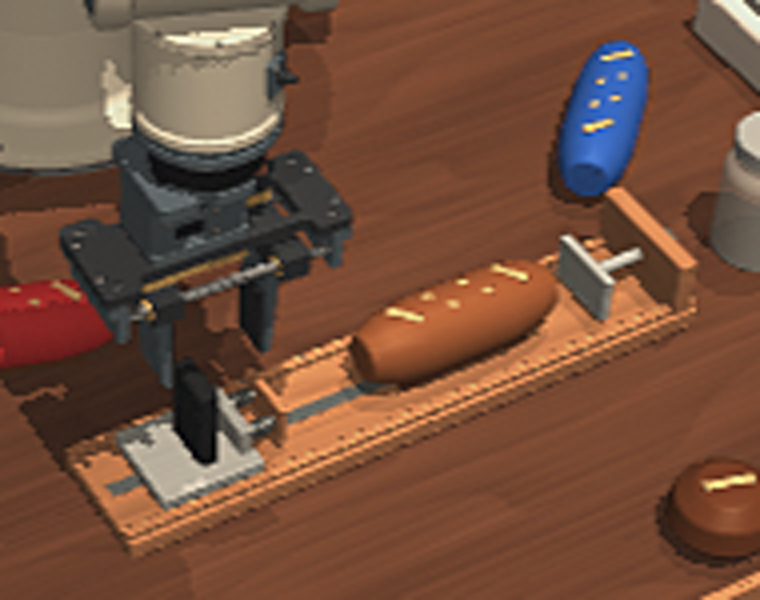

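The fingers are above the grip at (195,400) but about 9 mm too far towards +y. I'll shift back, square up and descend.

drive_tool:
  commands:
    - {"dx": -0.1, "dy": -0.85, "dz": 0, "ax": 0, "ay": 0, "az": 2, "gripper": 0.3}
    - {"dx": -0.1, "dy": -0.85, "dz": 0, "ax": 0, "ay": 0, "az": 2, "gripper": 0.3}
    - {"dx": -0.1, "dy": -0.85, "dz": -2, "ax": 0, "ay": 0, "az": 2, "gripper": 0.3}
    - {"dx": -0.1, "dy": -0.85, "dz": -4, "ax": 0, "ay": 0, "az": 2, "gripper": 0.3}
    - {"dx": -0.1, "dy": -0.85, "dz": -4.7, "ax": 0, "ay": 0, "az": 2, "gripper": 0.3}

```text
clock: 10.95
ee_pos: [463.7, -110.8, 65.6]
tool_rot: [-0.004, 1.0, 0.0, -0.0]
contact_force: [0.3, 0.8, 0.4]
finger_gap: 0.702
finger_force: 0.0
```

drive_tool:
  commands:
    - {"dx": 0, "dy": 0, "dz": 0, "ax": 0, "ay": 0, "az": 0, "gripper": 0.7}
    - {"dx": 0, "dy": 0, "dz": 0, "ax": 0, "ay": 0, "az": 0, "gripper": 1}
    - {"dx": 0, "dy": 0, "dz": 0, "ax": 0, "ay": 0, "az": 0, "gripper": 1}
    - {"dx": 0, "dy": 0, "dz": 0, "ax": 0, "ay": 0, "az": 0, "gripper": 1}
    - {"dx": 0, "dy": 0, "dz": 0, "ax": 0, "ay": 0, "az": 0, "gripper": 1}
  force: 30

```text
clock: 11.58
ee_pos: [464.0, -111.2, 66.1]
tool_rot: [-0.004, 1.0, -0.0, 0.0]
contact_force: [-1.8, -9.4, 2.2]
finger_gap: 0.184
finger_force: 4.4
```

drive_tool:
  commands:
    - {"dx": 0, "dy": 0, "dz": 0, "ax": 0, "ay": 0, "az": 0, "gripper": 1}
    - {"dx": 0, "dy": 0, "dz": 0, "ax": 0, "ay": 0, "az": 0, "gripper": 1}

```text
clock: 11.82
ee_pos: [464.0, -111.3, 66.1]
tool_rot: [-0.004, 1.0, -0.0, 0.0]
contact_force: [-1.6, -2.8, 5.9]
finger_gap: 0.175
finger_force: 30.0
```

Gripped at the 16 mm thickness. Pad contact is expected after about 76 mm of travel and loaf-to-plate contact after about 106 mm. First I'll slide freely.

drive_tool:
  commands:
    - {"dx": 0, "dy": 1, "dz": 0, "ax": 0, "ay": 0, "az": 0, "gripper": 1}
    - {"dx": 0, "dy": 2, "dz": 0, "ax": 0, "ay": 0, "az": 0, "gripper": 1}
    - {"dx": 0, "dy": 3, "dz": 0, "ax": 0, "ay": 0, "az": 0, "gripper": 1}
    - {"dx": 0, "dy": 4, "dz": 0, "ax": 0, "ay": 0, "az": 0, "gripper": 1}
    - {"dx": 0, "dy": 4.8, "dz": 0, "ax": 0, "ay": 0, "az": 0, "gripper": 1}

```text
clock: 12.45
ee_pos: [463.6, -63.2, 66.1]
tool_rot: [-0.004, 1.0, -0.0, -0.0]
contact_force: [-4.7, -8.8, 8.0]
finger_gap: 0.173
finger_force: 30.0
```

drive_tool:
  commands:
    - {"dx": 0, "dy": 0.5, "dz": 0, "ax": 0, "ay": 0, "az": 0, "gripper": 1}
    - {"dx": 0, "dy": 1, "dz": 0, "ax": 0, "ay": 0, "az": 0, "gripper": 1}
    - {"dx": -0.05, "dy": 1.2, "dz": 0, "ax": 0, "ay": 0, "az": 0, "gripper": 1}
    - {"dx": -0.05, "dy": 1.4, "dz": 0, "ax": 0, "ay": 0, "az": 0, "gripper": 1}
    - {"dx": -0.05, "dy": 1.6, "dz": 0, "ax": 0, "ay": 0, "az": 0, "gripper": 1}

```text
clock: 13.08
ee_pos: [463.4, -47.6, 66.1]
tool_rot: [-0.004, 1.0, -0.0, 0.0]
contact_force: [-2.7, -9.3, 6.3]
finger_gap: 0.174
finger_force: 30.0
```

drive_tool:
  commands:
    - {"dx": 0, "dy": 0.1, "dz": 0, "ax": 0, "ay": 0, "az": 0, "gripper": 1}
    - {"dx": 0, "dy": 0.2, "dz": 0, "ax": 0, "ay": 0, "az": 0, "gripper": 1}
    - {"dx": 0, "dy": 0.3, "dz": 0, "ax": 0, "ay": 0, "az": 0, "gripper": 1}
    - {"dx": 0, "dy": 0.4, "dz": 0, "ax": 0, "ay": 0, "az": 0, "gripper": 1}
    - {"dx": 0, "dy": 0.5, "dz": 0, "ax": 0, "ay": 0, "az": 0, "gripper": 1}

```text
clock: 13.7
ee_pos: [463.3, -42.6, 66.0]
tool_rot: [-0.004, 1.0, -0.0, 0.0]
contact_force: [-2.9, -8.3, 5.9]
finger_gap: 0.174
finger_force: 30.0
```

Baseline drag is about 9 N. I'll continue in slow 1 mm rows.

drive_tool:
  commands:
    - {"dx": 0, "dy": 0.1, "dz": 0, "ax": 0, "ay": 0, "az": 0, "gripper": 1}
    - {"dx": 0, "dy": 0.2, "dz": 0, "ax": 0, "ay": 0, "az": 0, "gripper": 1}
    - {"dx": 0, "dy": 0.3, "dz": 0, "ax": 0, "ay": 0, "az": 0, "gripper": 1}
    - {"dx": 0, "dy": 0.4, "dz": 0, "ax": 0, "ay": 0, "az": 0, "gripper": 1}
    - {"dx": 0, "dy": 0.5, "dz": 0, "ax": 0, "ay": 0, "az": 0, "gripper": 1}

```text
clock: 14.32
ee_pos: [463.3, -37.6, 66.1]
tool_rot: [-0.004, 1.0, -0.0, 0.0]
contact_force: [-3.2, -9.1, 5.9]
finger_gap: 0.179
finger_force: 30.0
```

drive_tool:
  commands:
    - {"dx": 0, "dy": 0.2, "dz": 0, "ax": 0, "ay": 0, "az": 0, "gripper": 1}
    - {"dx": 0, "dy": 0.4, "dz": 0, "ax": 0, "ay": 0, "az": 0, "gripper": 1}
    - {"dx": 0, "dy": 0.6, "dz": 0, "ax": 0, "ay": 0, "az": 0, "gripper": 1}
    - {"dx": 0, "dy": 0.8, "dz": 0, "ax": 0, "ay": 0, "az": 0, "gripper": 1}
    - {"dx": 0, "dy": 1, "dz": 0, "ax": 0, "ay": 0, "az": 0, "gripper": 1}

```text
clock: 14.95
ee_pos: [463.3, -27.7, 66.1]
tool_rot: [-0.004, 1.0, -0.0, -0.0]
contact_force: [-3.7, -10.9, 7.4]
finger_gap: 0.172
finger_force: 30.0
```

drive_tool:
  commands:
    - {"dx": 0, "dy": 0.1, "dz": 0, "ax": 0, "ay": 0, "az": 0, "gripper": 1}
    - {"dx": 0, "dy": 0.2, "dz": 0, "ax": 0, "ay": 0, "az": 0, "gripper": 1}
    - {"dx": 0, "dy": 0.3, "dz": 0, "ax": 0, "ay": 0, "az": 0, "gripper": 1}
    - {"dx": 0, "dy": 0.4, "dz": 0, "ax": 0, "ay": 0, "az": 0, "gripper": 1}
    - {"dx": 0, "dy": 0.5, "dz": 0, "ax": 0, "ay": 0, "az": 0, "gripper": 1}

```text
clock: 15.58
ee_pos: [463.2, -22.7, 66.1]
tool_rot: [-0.004, 1.0, -0.0, -0.0]
contact_force: [-2.6, -11.4, 7.3]
finger_gap: 0.175
finger_force: 30.0
```

drive_tool:
  commands:
    - {"dx": -0.05, "dy": 0.1, "dz": 0, "ax": 0, "ay": 0, "az": 0, "gripper": 1}
    - {"dx": -0.05, "dy": 0.2, "dz": 0, "ax": 0, "ay": 0, "az": 0, "gripper": 1}
    - {"dx": -0.05, "dy": 0.3, "dz": 0, "ax": 0, "ay": 0, "az": 0, "gripper": 1}
    - {"dx": -0.05, "dy": 0.4, "dz": 0, "ax": 0, "ay": 0, "az": 0, "gripper": 1}
    - {"dx": -0.05, "dy": 0.5, "dz": 0, "ax": 0, "ay": 0, "az": 0, "gripper": 1}

```text
clock: 16.2
ee_pos: [463.1, -17.7, 66.1]
tool_rot: [-0.004, 1.0, -0.0, 0.0]
contact_force: [-1.4, -11.5, 5.1]
finger_gap: 0.175
finger_force: 30.0
```

The loaf is sliding, adding about 2 N of friction. I'll continue while looking for the rise at the plate.

drive_tool:
  commands:
    - {"dx": 0, "dy": 0.1, "dz": 0, "ax": 0, "ay": 0, "az": 0, "gripper": 1}
    - {"dx": 0, "dy": 0.2, "dz": 0, "ax": 0, "ay": 0, "az": 0, "gripper": 1}
    - {"dx": 0, "dy": 0.3, "dz": 0, "ax": 0, "ay": 0, "az": 0, "gripper": 1}
    - {"dx": 0, "dy": 0.4, "dz": 0, "ax": 0, "ay": 0, "az": 0, "gripper": 1}
    - {"dx": 0, "dy": 0.5, "dz": 0, "ax": 0, "ay": 0, "az": 0, "gripper": 1}

```text
clock: 16.82
ee_pos: [463.1, -12.7, 66.1]
tool_rot: [-0.004, 1.0, -0.0, 0.0]
contact_force: [-1.0, -11.3, 5.6]
finger_gap: 0.172
finger_force: 30.0
```

drive_tool:
  commands:
    - {"dx": 0, "dy": 0.1, "dz": 0, "ax": 0, "ay": 0, "az": 0, "gripper": 1}
    - {"dx": 0, "dy": 0.2, "dz": 0, "ax": 0, "ay": 0, "az": 0, "gripper": 1}
    - {"dx": 0, "dy": 0.3, "dz": 0, "ax": 0, "ay": 0, "az": 0, "gripper": 1}

```text
clock: 17.2
ee_pos: [463.1, -9.7, 66.1]
tool_rot: [-0.004, 1.0, -0.0, 0.0]
contact_force: [-2.1, -10.7, 4.4]
finger_gap: 0.174
finger_force: 30.0
```

drive_tool:
  commands:
    - {"dx": 0, "dy": 0.1, "dz": 0, "ax": 0, "ay": 0, "az": 0, "gripper": 1}
    - {"dx": 0, "dy": 0.2, "dz": 0, "ax": 0, "ay": 0, "az": 0, "gripper": 1}

```text
clock: 17.45
ee_pos: [463.1, -7.7, 66.1]
tool_rot: [-0.004, 1.0, -0.0, 0.0]
contact_force: [-2.3, -10.7, 4.5]
finger_gap: 0.173
finger_force: 30.0
```

drive_tool:
  commands:
    - {"dx": 0, "dy": 0.1, "dz": 0, "ax": 0, "ay": 0, "az": 0, "gripper": 1}
    - {"dx": 0, "dy": 0.2, "dz": 0, "ax": 0, "ay": 0, "az": 0, "gripper": 1}

```text
clock: 17.7
ee_pos: [463.0, -5.7, 66.1]
tool_rot: [-0.004, 1.0, -0.0, 0.0]
contact_force: [-2.3, -11.5, 5.3]
finger_gap: 0.173
finger_force: 30.0
```

drive_tool:
  commands:
    - {"dx": 0, "dy": 0.1, "dz": 0, "ax": 0, "ay": 0, "az": 0, "gripper": 1}
    - {"dx": 0, "dy": 0.2, "dz": 0, "ax": 0, "ay": 0, "az": 0, "gripper": 1}

```text
clock: 17.95
ee_pos: [463.0, -3.7, 66.0]
tool_rot: [-0.004, 1.0, -0.0, 0.0]
contact_force: [-1.2, -11.3, 4.9]
finger_gap: 0.175
finger_force: 30.0
```

drive_tool:
  commands:
    - {"dx": 0, "dy": 0.1, "dz": 0, "ax": 0, "ay": 0, "az": 0, "gripper": 1}

```text
clock: 18.08
ee_pos: [463.0, -2.7, 66.1]
tool_rot: [-0.004, 1.0, -0.0, 0.0]
contact_force: [-1.6, -10.8, 6.4]
finger_gap: 0.175
finger_force: 30.0
```

drive_tool:
  commands:
    - {"dx": 0, "dy": 0.1, "dz": 0, "ax": 0, "ay": 0, "az": 0, "gripper": 1}

```text
clock: 18.2
ee_pos: [463.0, -1.7, 66.1]
tool_rot: [-0.004, 1.0, -0.0, 0.0]
contact_force: [-2.3, -11.2, 5.5]
finger_gap: 0.174
finger_force: 30.0
```

drive_tool:
  commands:
    - {"dx": 0, "dy": 0.1, "dz": 0, "ax": 0, "ay": 0, "az": 0, "gripper": 1}

```text
clock: 18.32
ee_pos: [463.0, -0.7, 66.1]
tool_rot: [-0.004, 1.0, -0.0, 0.0]
contact_force: [-1.6, -10.9, 5.3]
finger_gap: 0.175
finger_force: 30.0
```

drive_tool:
  commands:
    - {"dx": 0, "dy": 0.1, "dz": 0, "ax": 0, "ay": 0, "az": 0, "gripper": 1}

```text
clock: 18.45
ee_pos: [463.0, 0.3, 66.1]
tool_rot: [-0.004, 1.0, -0.0, 0.0]
contact_force: [-1.6, -11.4, 6.0]
finger_gap: 0.17
finger_force: 30.0
```

drive_tool:
  commands:
    - {"dx": 0, "dy": 0.1, "dz": 0, "ax": 0, "ay": 0, "az": 0, "gripper": 1}

```text
clock: 18.58
ee_pos: [463.0, 1.3, 66.1]
tool_rot: [-0.004, 1.0, -0.001, 0.0]
contact_force: [-1.6, -11.8, 5.7]
finger_gap: 0.172
finger_force: 30.0
```

drive_tool:
  commands:
    - {"dx": 0, "dy": 0.1, "dz": 0, "ax": 0, "ay": 0, "az": 0, "gripper": 1}

```text
clock: 18.7
ee_pos: [463.0, 2.2, 66.1]
tool_rot: [-0.004, 1.0, -0.001, 0.0]
contact_force: [-2.7, -11.6, 6.1]
finger_gap: 0.176
finger_force: 30.0
```

drive_tool:
  commands:
    - {"dx": 0, "dy": 0.1, "dz": 0, "ax": 0, "ay": 0, "az": 0, "gripper": 1}

```text
clock: 18.82
ee_pos: [463.0, 3.2, 66.1]
tool_rot: [-0.004, 1.0, -0.001, 0.0]
contact_force: [-1.2, -12.3, 6.3]
finger_gap: 0.175
finger_force: 30.0
```

drive_tool:
  commands:
    - {"dx": 0, "dy": 0.1, "dz": 0, "ax": 0, "ay": 0, "az": 0, "gripper": 1}

```text
clock: 18.95
ee_pos: [462.9, 4.2, 66.1]
tool_rot: [-0.004, 1.0, -0.001, 0.0]
contact_force: [-2.5, -13.7, 5.9]
finger_gap: 0.175
finger_force: 30.0
```

The force is rising, so the loaf is at the plate. I'll check by eye.

```bash
python3 - <<'E'
from h import *
s=cap('scene','s5.png');fs=[]
for i in range(6):
    cap('top');fs.append(arm.get_state()['contact_force'][1])
print(np.round(fs,1),arm.get_state()['ee_pos'])
cv2.imwrite('pics/p5.png',cv2.resize(s['frame'][165:265,310:440],(780,600),interpolation=cv2.INTER_CUBIC)[:,:,::-1])
E
```

```text
[-11.8 -11.8 -11.5 -11.1 -11.7 -12. ] [462.93339656   4.25402049  66.04267519]
```

View pics/p5.png

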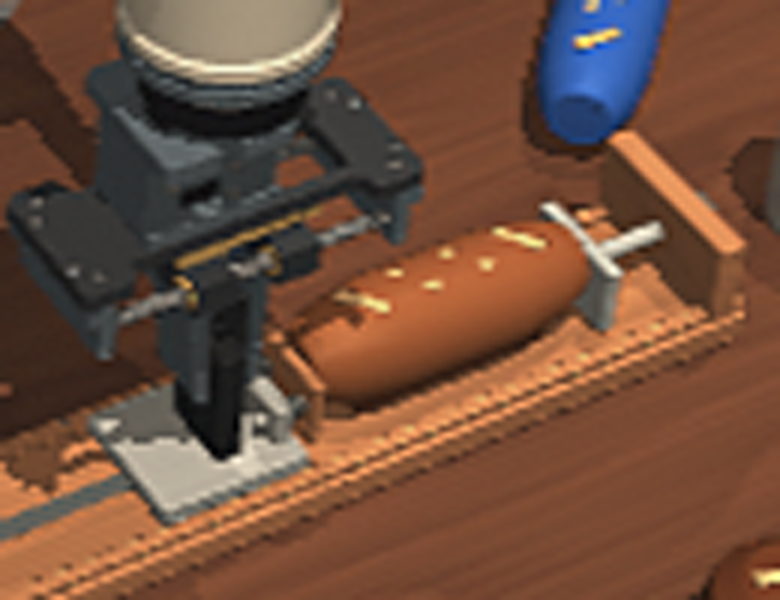

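The loaf is home against the plate at (600,270). Compared with the unpressed view, the pad at (300,390) has closed on the carriage by about 9 mm, and the force history gives about 9.5 mm. That is about halfway, so I'll release and rise.

drive_tool:
  commands:
    - {"dx": 0, "dy": 0, "dz": 0, "ax": 0, "ay": 0, "az": 0, "gripper": 0.6}
    - {"dx": 0, "dy": 0, "dz": 0, "ax": 0, "ay": 0, "az": 0, "gripper": 0.6}
    - {"dx": 0, "dy": 0, "dz": 0, "ax": 0, "ay": 0, "az": 0, "gripper": 0.6}
    - {"dx": 0, "dy": 0, "dz": 0, "ax": 0, "ay": 0, "az": 0, "gripper": 0.6}

```text
clock: 19.8
ee_pos: [462.8, 5.0, 65.9]
tool_rot: [-0.004, 1.0, 0.0, -0.0]
contact_force: [0.4, 0.4, -0.4]
finger_gap: 0.4
finger_force: 0.0
```

drive_tool:
  commands:
    - {"dx": 0, "dy": 0, "dz": 1, "ax": 0, "ay": 0, "az": 0, "gripper": 0.6}
    - {"dx": 0, "dy": 0, "dz": 3, "ax": 0, "ay": 0, "az": 0, "gripper": 0.6}
    - {"dx": 0, "dy": 0, "dz": 7, "ax": 0, "ay": 0, "az": 0, "gripper": 0.6}
    - {"dx": 0, "dy": 0, "dz": 12, "ax": 0, "ay": 0, "az": 0, "gripper": 0.6}

```text
clock: 20.3
ee_pos: [462.2, 5.0, 187.4]
tool_rot: [-0.004, 1.0, 0.0, -0.001]
contact_force: [1.3, -0.1, -0.1]
finger_gap: 0.4
finger_force: 0.0
```

drive_tool:
  commands:
    - {"dx": 0, "dy": -5, "dz": 3, "ax": 0, "ay": 0, "az": 0, "gripper": 0.6}
    - {"dx": 0, "dy": -10, "dz": 3, "ax": 0, "ay": 0, "az": 0, "gripper": 0.6}
    - {"dx": 0, "dy": -16, "dz": 3, "ax": 0, "ay": 0, "az": 0, "gripper": 0.6}
    - {"dx": 0, "dy": -22, "dz": 3, "ax": 0, "ay": 0, "az": 0, "gripper": 0.6}
    - {"dx": 0, "dy": -28, "dz": 3, "ax": 0, "ay": 0, "az": 0, "gripper": 0.6}

```text
clock: 20.92
ee_pos: [462.5, -277.0, 216.8]
tool_rot: [-0.004, 1.0, -0.0, 0.0]
contact_force: [1.6, -0.1, -0.0]
finger_gap: 0.403
finger_force: 0.0
```

```bash
python3 - <<'E'
from h import *
s=cap('scene');c=cap('top');print(arm.get_state()['ee_pos'])
a=cv2.resize(c['frame'][215:275,185:375],(798,252),interpolation=cv2.INTER_CUBIC);b=cv2.resize(s['frame'][170:270,300:450],(510,340),interpolation=cv2.INTER_CUBIC)
cv2.imwrite('pics/p6.png',np.vstack([a,cv2.copyMakeBorder(b,0,0,0,288,0)])[:,:,::-1])
E
```

```text
[ 462.78642357 -280.31085495  216.53307831]
```

View pics/p6.png

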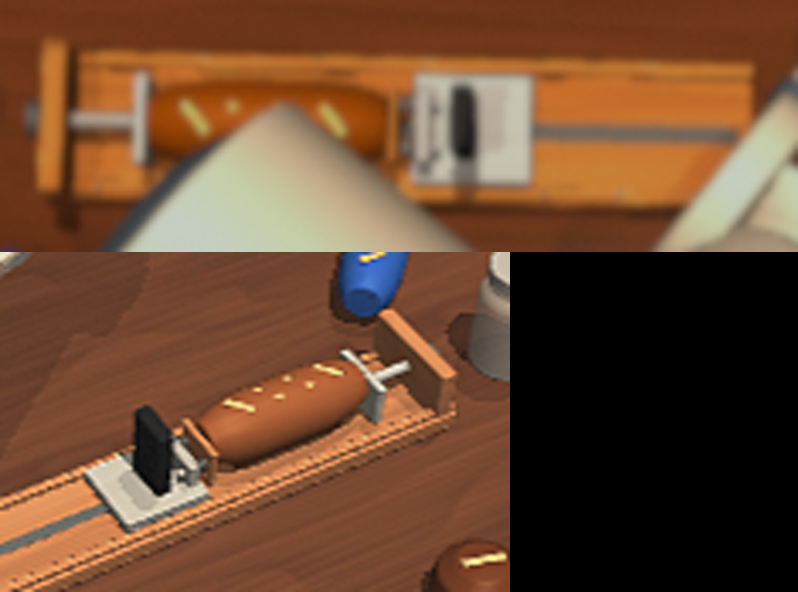

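In the top view the loaf touches the plate at (148,120). The pad-to-base gap is about 26 crop px, where unpressed it was equivalent to about 39. After parallax that is about 10 mm pressed in, which is halfway. The gripper is clear, so I'll hand in.

```bash
python3 -c "
from station import arm
print(arm.job_done())"
```

```text
the job is handed in; nothing more can be done
None
```

The loaf lies flat on the board, home against the end plate with the pad pressed in about 10 mm by image estimate; the carriage is released, nothing else was touched, and I handed the job in at about 21 s (no verdict was shown).

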